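Push a small carton through a spring gate into a drop box

ROBOT

A 6-joint arm with a two-finger parallel gripper is mounted at the origin on the work surface. World frame = base frame: x ahead of the robot, y to its left, z up, the work surface at z = 0. Lengths are in m, angles in rad, forces in N, time in s.
With the tool pointing down it reaches from about 0.375 to 0.9 m from the base axis. Payload 3.1 kg.
Tool frame: the origin (TCP) lies between the finger pads; the fingertips stand 25 mm ahead of it and the grasp point (between the pads) lies 6 mm ahead of it; x points along the fingers, y is the direction in which the jaws open and shut, and the axes are right-handed (so a half turn about x gives the same grasp; the last joint's range is limited). The gripper opens to 85 mm and grips with 20 to 120 N. Pads are 22 mm wide; open, the fingers measure 114 mm over their backs; the gripper's body (76 mm by 85 mm) begins 54 mm behind the grasp point. The pads swing forward as they close: fully open they stand 13 mm farther back than shut.
Start: joints at [0.983, 0.527, 1.433, -0, 1.181, -0.178], TCP at [0.249, 0.573, 0.256] pointing down, gripper open.
Joint ranges: [-3.08, 3.08], [-0.75, 2.2], [0.22, 2.44], [-1.43, 4.57], [0, 2.65], [-2.85, 2.85]. Speed limits (rad/s): [2.79, 2.79, 3.14, 3.14, 3.14, 3.14].

INTERFACE

Orientations are given as a unit quaternion [x, y, z, w].
In Python, from station import manip, viewer, workorder gives the robot as it stands.
- The arm moves only by the shell command python3 -m crank 'ROWS' [FORCE]. ROWS is JSON, one flat list of numbers, 5 for each row, row after row: the opening, from 0 (shut) to 1 (fully open), then the shift along the world's x, y, z in mm, then the turn about the world's z in rad. A call has 1 to 10 rows; each row is the pose to reach, as a shift and turn from the pose commanded when the call began; what a row does not reach only later rows make up. A row lasts 1/8 s, in which the tool goes at most 62.5 mm and 10.7 degrees, less where a joint would pass 70% of its speed; a pose out of reach is approached as far as the arm can. A call with a gripper value outside its range is refused whole. The fingers move at their own pace and stop on an object; FORCE is the grip in N (left out, the last holds). Time passes only in rows, so rows that repeat a pose let the fingers close. It gives the time, the measured TCP pose, the force and the opening at its end, in the units of the state.
- manip.sense(): the state, without advancing time (a new reading comes with each control period).
- viewer.snapshot(name): name is "scene" or "top"; returns a dict with "img" (480x640x3 uint8, red, green, blue), "range_z" (480x640 float32, m along the optical axis (not along the pixel's ray), 0 where there is no reading), "fx", "fy", "cx", "cy" (pixels), "k1" (the pictures are not rectified: a ray, as slopes to the right and down, at radius r is drawn at 1 + k1 r^2 times it, then the intrinsics apply), "origin" and "attitude" of the camera in the world. Camera axes: x right, y down, z forward; pixel columns grow to the right and rows downward; lengths in m; the calibration is good to about 2 mm. A picture is of the moment at which its call begins.
- workorder.sign_off(): hands the job in, once; it reports no verdict.
The state is a dict: "t": time; "q": joint angles; "qd": joint speeds; "tau": joint torques, N m; "tcp_pos": TCP position; "tool_rot": TCP orientation; "force": force on the tool from outside, world axes, zero at the start; "ft_torque": the same for the moment, N m; "finger_gap": opening from 0.0 (shut) to 1.0 (fully open).
Only numpy, scipy, OpenCV 4.12 (cv2) and the standard library are available. Lean on these libraries where they do the work, as an engineer would, in place of code of your own. Each camera call takes 0.05 s, during which the arm holds its last target.

TASK

Push the small carton that sits on the ledge of the grey drop box through its spring gate, so that it drops into the box: swing the gate open with one finger and, while that finger keeps it open, push the carton through with the other finger, so that the gate never presses on the carton. Then take the hand away so that the gate springs shut. Push gently: do not pinch or lift the carton, and leave the tape roll, mug and stapler standing where they are.

Things in the scene. Friction and masses are not known exactly. Their poses are not given: they have to be found in the camera images.
- dropbox: Fixed grey sheet-metal drop box on the desk, 340 mm long, 136 mm wide, open on top: a white ledge, then a spring gate, then the box. Origin on the desk under the middle of the shut gate; x points the way the carton is pushed, y to the gate's hinge side, z up. All is open above ledge, gate and box, so fingers can come down from above and pass along x through the gate.
- gate (a joint): Angle of the spring gate (rad): 0 shut (straight across), growing as its free edge swings into the box (dropbox +x), at most 1.6. A spring shuts it from any angle: 0.15 N m when shut, 0.10 N m more per rad, damping 0.04 N m s/rad: let go, it shuts in about half a second. A finger moving along dropbox +x swings it open, sliding along it; beyond 114 mm from the hinge it slips off.
- gate_hinge (a point): Point on the gate's upright hinge axis, at the plate's mid height: dropbox x = 0, y = 57 mm, z = 93 mm.
- gate_edge (a point): Middle of the gate's free edge, 114 mm from the hinge axis; moves with the gate. The gate is a plain aluminium plate 4 mm thick, from z = 74 to 112 mm; when shut its free edge is at dropbox y = -57 mm.
- carton: Loose small closed cardboard carton, 40 mm (x) by 34 mm (y) by 34 mm high, about 80 g, paper tape along its top. Origin at the centre of its underside. Starts flat on the ledge, 85 to 125 mm before the gate, at dropbox y = -5 to 12 mm, its x axis within 0.3 rad of the dropbox's. It tips into the box once its middle is pushed past the ledge's end.
- ledge_edge (a point): Middle of the ledge's end, on its top. The ledge is flat at z = 70 mm, from dropbox x = -190 (open back) to -10 mm, 128 mm wide between side strips that rise to z = 86 mm. At x = -10 mm, just before the gate, it ends in a sheer drop into the box. Axes as dropbox.
- box_floor (a point): Centre of the inner floor of the box (dropbox x = 68 mm, z = 8 mm). Inside, the box runs from x = -10 to 146 mm and y = -64 to 64 mm; its walls are 4 mm thick and rise to z = 112 mm. Axes as dropbox.
- tape_roll: Bystander: loose roll of clear packing tape on a cardboard core, lying flat, 92 mm across, 45 mm high. Origin at the centre of its underside.
- mug: Bystander: loose white mug, 76 mm across plus its handle, 90 mm high. Origin at the centre of its underside.
- stapler: Bystander: loose black and steel stapler, 130 x 34 x 43 mm, length along its x. Origin at the centre of its underside.
Mind the look-alikes: they are no part of the job. Of the things like the carton, leave any that is turquoise; of the rest the larger one is meant.

How it is judged:
By the outcome, as a careful person would: the job done as asked, in the order asked, and still so for the second after the job is handed in, with the robot touching nothing.
It also fails if it takes over 32 s, if anything falls off the work surface, if the arm or the gripper's body presses on something with over 40 N, if the wrist force passes 120 N, or if a joint passes its speed limit or range.

## Working session

There is one attempt and no reset: what is moved stays moved. The work goes in short steps, Python scripts to look and compute and a shell command to move; the robot and the scene stay as the last step left them, time stands still between calls to the robot, and variables do not carry over. Pictures are saved under pics/ and viewed, and the job is handed in when it is done.

```bash
ls; mkdir -p pics
cat > h.py <<'E'
import numpy as np, cv2
from station import manip, viewer, workorder
from scipy.spatial.transform import Rotation as R
def pts(s):
    h,w=s["range_z"].shape
    u,v=np.meshgrid(np.arange(w),np.arange(h))
    K=np.array([[s["fx"],0,s["cx"]],[0,s["fy"],s["cy"]],[0,0,1.]])
    n=cv2.undistortPoints(np.stack([u,v],-1).reshape(-1,1,2).astype(np.float64),K,np.array([s["k1"],0,0,0.]))
    n=n.reshape(h,w,2); z=s["range_z"][...,None]
    c=np.concatenate([n*z,z],-1)
    a=np.array(s["attitude"]); M=R.from_quat(a).as_matrix() if a.size==4 else a.reshape(3,3)
    p=c@M.T+np.array(s["origin"]); p[s["range_z"]==0]=np.nan
    return p
E
python3 - <<'E'
from h import *
s=manip.sense(); print(s)
for n in("scene","top"):
    q=viewer.snapshot(n); cv2.imwrite(f"pics/{n}1.png",q["img"][...,::-1])
    print(n,q["origin"],q["attitude"],q["fx"],q["k1"])
E
```

```text
pics
{'t': 0.0, 'q': array([ 9.82509727e-01,  5.28452879e-01,  1.43391304e+00,  3.80602392e-05,
        1.18139026e+00, -1.78520628e-01]), 'qd': array([ 0.00040137, -0.00158856, -0.00044777,  0.00087708,  0.00053099,
        0.00023152]), 'tau': array([-1.59877436e-03, -4.42342329e+01, -1.78022629e+01, -2.75061320e-04,
        8.43391987e-03,  2.31036523e-05]), 'tcp_pos': array([0.24859832, 0.57270827, 0.25533831]), 'tool_rot': array([ 0.14316291,  0.69261373, -0.14457237,  0.69201837]), 'force': array([ 0.23137789,  0.60885787, -0.46584578]), 'ft_torque': array([ 0.01066282, -0.00406666, -0.05615135]), 'finger_gap': 0.9993190870549361}
scene [1.05254474 0.11449657 0.68455677] [ 0.57901433  0.74290012 -0.26619508 -0.20489509] 602.2790586748897 -0.15094068417237272
top [ 0.51303168 -0.00866634  0.75671992] [-0.70317642  0.70898669 -0.03013163  0.04441718] 473.50645324222666 -0.09362318316794424
```

View pics/scene1.png

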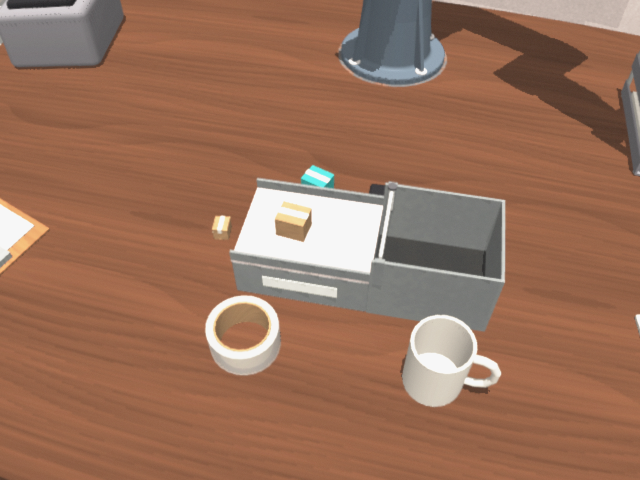

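View pics/top1.png

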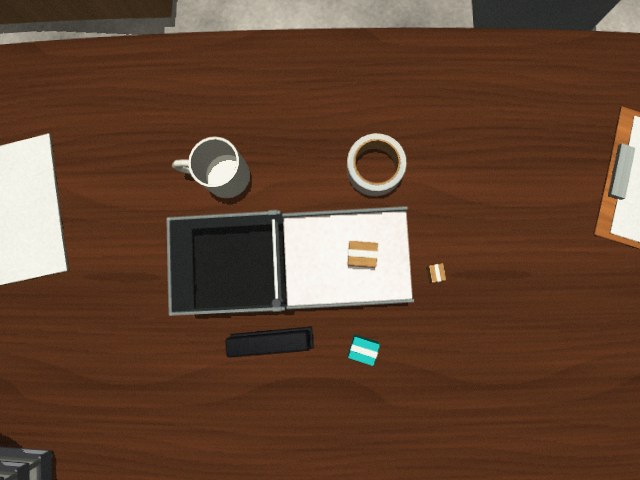

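The scene view shows the carton on the white ledge at (294,222). The gate is at x≈385, with its hinge at the robot-side post (391,187). The top view shows the carton at (363,254) and the gate at (277,262). The turquoise look-alike (364,351) and the small look-alike (437,272) stay out of it. Pushing goes left in the top image, which is world +y.

```bash
cat > meas.py <<'E'
from h import *
def box(s):
    p=pts(s); z=p[...,2]; im=s["img"].astype(int)
    out={}
    white=(im.min(-1)>200)&(abs(z-.07)<.006)
    w=p[white][:,:2].astype(np.float32); out["ledge"]=cv2.minAreaRect(w); out["nled"]=len(w)
    return p,z,im,out
E
python3 - <<'E'
from meas import *
for n in("top","scene"):
    s=viewer.snapshot(n); p,z,im,o=box(s); print(n,o)
    c=np.array(o["ledge"][0])
    # gate/wall top
    near=(abs(p[...,0]-c[0])<.12)&(p[...,1]>c[1]-.12)&(p[...,1]<c[1]+.3)
    g=near&(abs(z-.112)<.006)
    print("tops112",g.sum(),cv2.minAreaRect(p[g][:,:2].astype(np.float32)))
    k=near&(abs(z-.104)<.006)&(abs(p[...,1]-c[1])<.08)&(abs(p[...,0]-c[0])<.055)
    print("carton",k.sum(),cv2.minAreaRect(p[k][:,:2].astype(np.float32)),p[k].mean(0))
    strip=near&(abs(z-.086)<.004)&(p[...,1]<c[1]+.06)
    for sd in(-1,1):
        m=strip&((p[...,0]-c[0])*sd>.05)
        if m.sum()>10:
            f=np.polyfit(p[m][:,1],p[m][:,0],1); print("strip",sd,m.sum(),f, p[m].mean(0),p[m][:,1].min())
    wg=near&(im.min(-1)>150)&(z>.1)&(abs(p[...,1]-c[1]-.1)<.04)
    if wg.sum()>10:
        q=p[wg]; print("gate",wg.sum(),cv2.minAreaRect(q[:,:2].astype(np.float32)),q.mean(0))
E
```

```text
top {'ledge': ((0.5701982378959656, 0.06288297474384308), (0.3861744999885559, 0.16769155859947205), 76.43206024169922), 'nled': 9699}
tops112 1455 ((0.5445634722709656, 0.08894100785255432), (0.13667695224285126, 0.27399134635925293), 2.7828028202056885)
carton 213 ((0.5633114576339722, 0.10279721021652222), (0.096401646733284, 0.07507972419261932), 2.560858726501465) [0.5820083  0.08882973 0.10589732]
strip -1 268 [0.00550215 0.48427538] [0.48432286 0.00862902 0.08509648] -0.056592911164304524
scene {'ledge': ((0.5727670192718506, 0.06494517624378204), (0.40297096967697144, 0.1706773191690445), 72.58600616455078), 'nled': 7683}
tops112 2063 ((0.5452921986579895, 0.08365447074174881), (0.13975507020950317, 0.2766834795475006), 3.060035228729248)
carton 416 ((0.5853932499885559, 0.08448408544063568), (0.1144208237528801, 0.06358690559864044), 38.83409118652344) [0.60953628 0.10322572 0.10415201]
strip -1 520 [-0.03799352  0.4842673 ] [0.48296368 0.03431168 0.08544378] -0.05424951218771959
gate 347 ((0.5410795211791992, 0.1650560349225998), (0.14092953503131866, 0.07925170660018921), 0.1127689927816391) [0.55409857 0.16512066 0.1124973 ]
```

```bash
cat > loc.py <<'E'
from h import *
from scipy.optimize import least_squares
def lcc(m):
    n,l,st,_=cv2.connectedComponentsWithStats(m.astype(np.uint8)); return l==1+np.argmax(st[1:,4])
def big(s):
    p=pts(s); z=p[...,2]; im=s["img"].astype(int)
    led=lcc((im.min(-1)>190)&(abs(z-.07)<.006))
    return p,z,im,led
def rect(a): return cv2.minAreaRect(a[:,:2].astype(np.float32)) if len(a)>5 else None
E
python3 - <<'E'
from loc import *
for n in("top","scene"):
    s=viewer.snapshot(n); p,z,im,led=big(s); print(n,"ledge",led.sum(),rect(p[led]),p[led][:,2].mean())
    (cx,cy)=rect(p[led])[0]
    inb=(abs(p[...,0]-cx)<.085)&(p[...,1]>cy-.12)&(p[...,1]<cy+.26)
    g=lcc(inb&(z>.108)&(z<.118)); print("rim",g.sum(),rect(p[g]),p[g][:,2].mean())
    brown=(im[...,0]-im[...,2]>40)&(abs(p[...,0]-cx)<.058)&(abs(p[...,1]-cy)<.09)&(z>.07)
    k=lcc((abs(z-.104)<.005)&(abs(p[...,0]-cx)<.055)&(abs(p[...,1]-cy)<.075)); print("carton",k.sum(),rect(p[k]),p[k].mean(0))
    v,u=np.where(k); print(u.min(),u.max(),v.min(),v.max())
    for nm,m in(("ledge",led),("rim",g)):
        q=p[m]; print(nm,"x",np.percentile(q[:,0],[.5,99.5]),"y",np.percentile(q[:,1],[.5,99.5]))
    # gate: whitish near rim's low y
    w=inb&(z>.09)&(im.min(-1)>150)&(p[...,1]>cy+.07)
    if w.sum()>20: q=p[lcc(w)];print("gate",len(q),rect(q),q[:,2].mean())
    cv2.imwrite(f"pics/crop_{n}.png",cv2.resize(s["img"][150:340,150:450,::-1] if n=="top" else s["img"][150:340,220:520,::-1],None,fx=2.6,fy=2.6))
E
```

```text
top ledge 9767 ((0.5498022437095642, -0.025016680359840393), (0.12664805352687836, 0.17909444868564606), 2.6779189109802246) 0.0689293812358345
rim 1351 ((0.5417933464050293, 0.1451001763343811), (0.136496439576149, 0.16175274550914764), 2.803987741470337) 0.11120644485956288
carton 687 ((0.5532670021057129, -0.04578224942088127), (0.038708675652742386, 0.03407032787799835), 84.84367370605469) [ 0.55311058 -0.0456587   0.10293307]
348 377 241 267
ledge x [0.4849233  0.61310604] y [-0.1142461   0.06373437]
rim x [0.47157047 0.61262017] y [0.06453234 0.22683207]
gate 199 ((0.5470574498176575, 0.07465162128210068), (0.10717546194791794, 0.003920585382729769), 2.443618059158325) 0.11090211152792855
scene ledge 7590 ((0.5435978174209595, -0.02827247977256775), (0.11920987069606781, 0.18148203194141388), 2.9532995223999023) 0.07036411739560211
rim 1773 ((0.5420302152633667, 0.14217150211334229), (0.13928011059761047, 0.15959544479846954), 2.695784568786621) 0.11177188695050659
carton 684 ((0.5542423725128174, -0.048313021659851074), (0.0406140461564064, 0.03695600852370262), 85.48883819580078) [ 0.55642086 -0.04791462  0.10367314]
274 311 201 228
ledge x [0.4836308  0.60306771] y [-0.11774806  0.06159445]
rim x [0.47108361 0.61429739] y [0.06278448 0.22432737]
gate 1210 ((0.5419051051139832, 0.14197656512260437), (0.13909517228603363, 0.15962539613246918), 2.8725967407226562) 0.1118972868740981
```

View pics/crop_top.png

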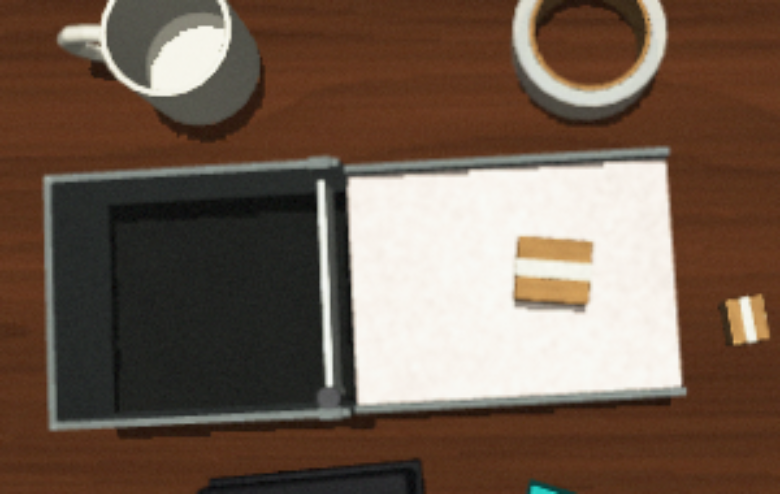

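View pics/crop_scene.png

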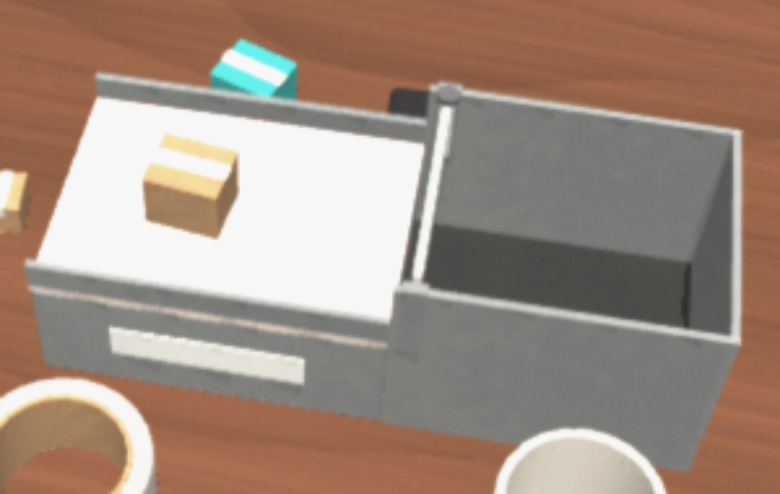

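The drop box axis runs at about 92.7° and the carton is yawed about -8° relative to it. My plan is to line the jaws up along dropbox x, with the leading finger ahead of the carton to open the gate and the trailing finger behind it to push. With the 85 mm opening and the 40 mm carton, about 45 mm stays free, so there is no pinch.

```bash
cat > tgt.py <<'E'
from h import *
O=np.array([.545,.0747]); a=np.radians(92.7); ex=np.array([np.cos(a),np.sin(a)]); ey=np.array([-ex[1],ex[0]])
def W(x,y): return O+ex*x/1000+ey*y/1000
def D(p): d=np.asarray(p)[:2]-O; return 1000*np.array([d@ex,d@ey])
def st():
    s=manip.sense(); M=R.from_quat(s["tool_rot"]).as_matrix(); j=np.arctan2(M[1,1],M[0,1])
    print("t",s["t"],"tcp",s["tcp_pos"],"D",D(s["tcp_pos"]),"down",M[:,0].round(3),"jaw deg",np.degrees(j),"turn needed",(a-j+np.pi/2)%np.pi-np.pi/2,"F",s["force"].round(2),"gap",s["finger_gap"],"q6",s["q"][5]); return s
E
python3 - <<'E'
from tgt import *
s=st(); t=W(-99,1); print(t,(t-s["tcp_pos"][:2])*1000, D([.5535,-.047]))
E
```

```text
t 0.3 tcp [0.24887605 0.57308221 0.25597188] D [511.7782935  272.31819999] down [-0.    -0.001 -1.   ] jaw deg 66.52068204622222 turn needed 0.4569152942198871 F [ 0.22 -0.71 -0.42] gap 0.9981623008809657 q6 -0.1785169555033471
[ 0.54866465 -0.0242372 ] [ 299.78860044 -597.31941581] [-121.96530261   -2.75770889]
```

```bash
python3 -m crank '[1,20,-40,0,0.04, 1,45,-90,0,0.1, 1,70,-140,0,0.16, 1,95,-190,0,0.22, 1,120,-240,0,0.28, 1,145,-290,0,0.34, 1,170,-340,0,0.40, 1,195,-390,0,0.457, 1,215,-430,0,0.457, 1,225,-450,0,0.457]'
python3 -m crank '[1,20,-40,0,0, 1,40,-80,0,0, 1,60,-120,0,0, 1,75,-147,0,0, 1,75,-147,0,0, 1,75,-147,0,0]'
python3 - <<'E'
from tgt import *
s=st(); t=W(-99,1); print((t-s["tcp_pos"][:2])*1000)
q=viewer.snapshot("scene"); cv2.imwrite("pics/s2.png",q["img"][...,::-1])
p=pts(q); tcp=s["tcp_pos"]
q2=viewer.snapshot("top"); cv2.imwrite("pics/t2.png",q2["img"][...,::-1])
# finger lowest points
m=(abs(p[...,0]-tcp[0])<.05)&(abs(p[...,1]-tcp[1])<.08)&(p[...,2]>.15)&(p[...,2]<tcp[2]+.03)
for lo,hi in((-.08,-.02),(.02,.08)):
    k=m&(p[...,1]-tcp[1]>lo)&(p[...,1]-tcp[1]<hi); P=p[k]; print(k.sum(),np.percentile(P[:,2],[1,5])-tcp[2], "y",np.percentile(P[:,1]-tcp[1],[2,98]),"x",np.percentile(P[:,0]-tcp[0],[2,98]))
E
```

```text
t: 1.55
tcp_pos: [0.4752, 0.121, 0.2565]
tool_rot: [-0.016, 0.707, 0.016, 0.707]
force: [0.4, -0.2, -0.4]
finger_gap: 1.001
t: 2.3
tcp_pos: [0.5483, -0.0232, 0.2561]
tool_rot: [-0.016, 0.707, 0.017, 0.706]
force: [-0.3, -0.9, 0.3]
finger_gap: 1.002
t 2.3 tcp [ 0.54825428 -0.02322653  0.25605907] D [-97.97111827   1.36230128] down [-0.001  0.001 -1.   ] jaw deg 92.69733788647184 turn needed 4.646264612828688e-05 F [-0.31 -0.89  0.33] gap 1.0018744807085276 q6 -1.8643162512888531
[ 0.41036605 -1.01067281]
427 [-0.00908349 -0.00690691] y [-0.05711142 -0.04362989] x [-0.00718602  0.01474601]
351 [-0.00873007 -0.00494563] y [0.04216659 0.05563463] x [-0.0046528   0.00970183]
```

View pics/s2.png

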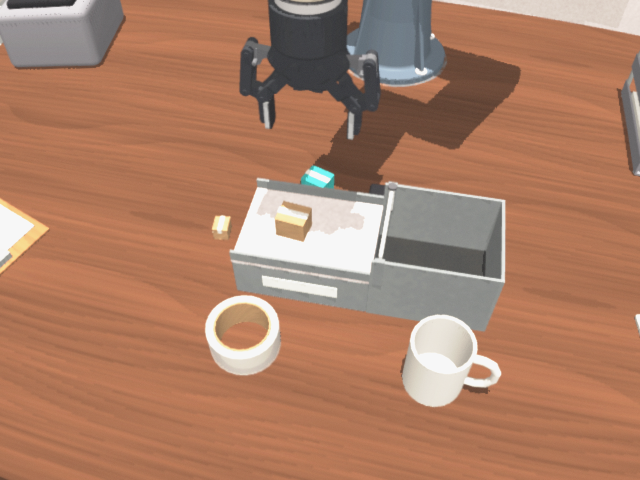

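Run:
```python
from tgt import *
s=manip.sense(); tcp=s["tcp_pos"]
for n in("scene","top"):
    p=pts(viewer.snapshot(n))-tcp
    for z0 in range(-15,80,8):
        m=(abs(p[...,0])<.08)&(abs(p[...,1])<.13)&(p[...,2]*1000>=z0)&(p[...,2]*1000<z0+8); P=p[m]*1000
        if len(P)>8: print(n,z0,len(P),"x",np.percentile(P[:,0],[2,98]).round(),"y",np.percentile(P[:,1],[2,98]).round())
```

```text
scene -15 34 x [-7. 13.] y [-49.  49.]
scene -7 140 x [-7. 14.] y [-56.  54.]
scene 1 177 x [-8. 14.] y [-57.  55.]
scene 9 176 x [-7. 14.] y [-57.  55.]
scene 17 174 x [-6. 15.] y [-57.  55.]
scene 25 138 x [ 2. 16.] y [-64.  61.]
scene 33 470 x [-11.  16.] y [-72.  71.]
scene 41 590 x [-12.  17.] y [-72.  72.]
scene 49 844 x [-15.  19.] y [-71.  70.]
scene 57 633 x [-13.  19.] y [-71.  70.]
scene 65 579 x [-8. 20.] y [-70.  69.]
scene 73 879 x [ 1. 21.] y [-67.  68.]
```

```bash
python3 -m crank '[1,0.5,-13,-20,0, 1,0.5,-13,-50,0, 1,0.5,-13,-80,0, 1,0.5,-13,-105,0, 1,0.5,-13,-125,0, 1,0.5,-13,-135,0, 1,0.5,-13,-135,0]'
python3 - <<'E'
from tgt import *
s=st()
for n in("scene","top"):
    q=viewer.snapshot(n); cv2.imwrite(f"pics/{n}3.png",cv2.resize(q["img"][120:360,180:500,::-1],None,fx=2.4,fy=2.4))
E
```

```text
t: 3.38
tcp_pos: [0.5492, -0.0363, 0.121]
tool_rot: [-0.017, 0.707, 0.017, 0.707]
force: [-0.7, -0.3, 0.3]
finger_gap: 0.996
t 3.375 tcp [ 0.54918527 -0.0362856   0.12100067] D [-111.05954562    1.04750989] down [-0.001  0.    -1.   ] jaw deg 92.74181720445083 turn needed -0.0007298479016464299 F [-0.73 -0.28  0.33] gap 0.996139158330961 q6 -1.887728368937926
```

View pics/scene3.png

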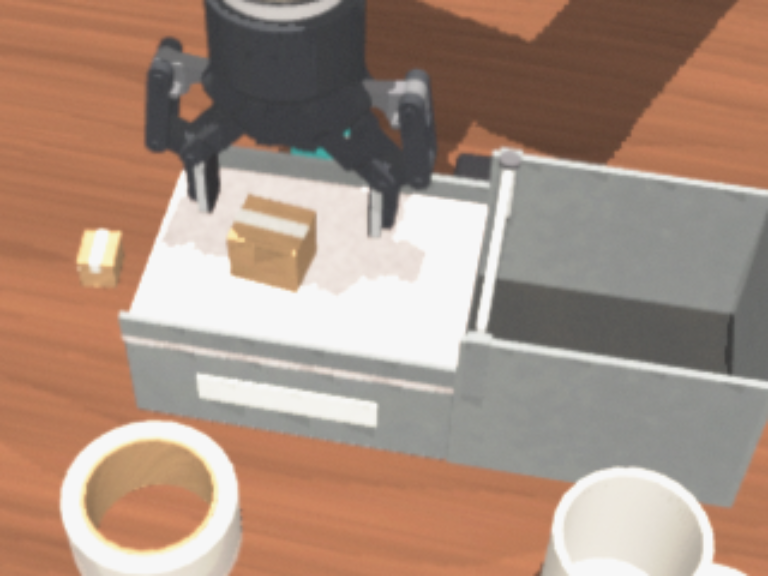

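View pics/top3.png

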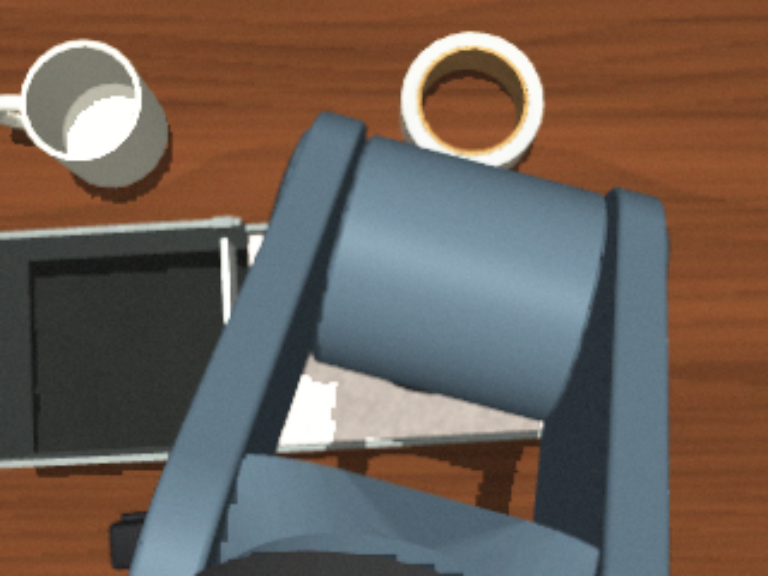

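The scene view shows the carton (270,240) between the raised fingers, at (205,190) behind it and (380,215) ahead. There is clear space on both sides, so I'm lowering.

```bash
python3 -m crank '[1,0,0,-10,0, 1,0,0,-20,0, 1,0,0,-28,0, 1,0,0,-31,0, 1,0,0,-31,0]'
python3 - <<'E'
from tgt import *
s=st()
q=viewer.snapshot("scene"); cv2.imwrite(f"pics/scene4.png",cv2.resize(q["img"][150:300,220:420,::-1],None,fx=3.8,fy=3.8))
E
```

```text
t: 4.1
tcp_pos: [0.5493, -0.0367, 0.0899]
tool_rot: [-0.017, 0.707, 0.017, 0.707]
force: [-0.5, -0.7, -1.1]
finger_gap: 0.998
t 4.1 tcp [ 0.54931796 -0.03672801  0.08991359] D [-111.50771842    0.93580892] down [-0.001  0.    -1.   ] jaw deg 92.70262937846091 turn needed -4.589131142385128e-05 F [-0.53 -0.65 -1.07] gap 0.9983279447543264 q6 -1.88772550981361
```

View pics/scene4.png

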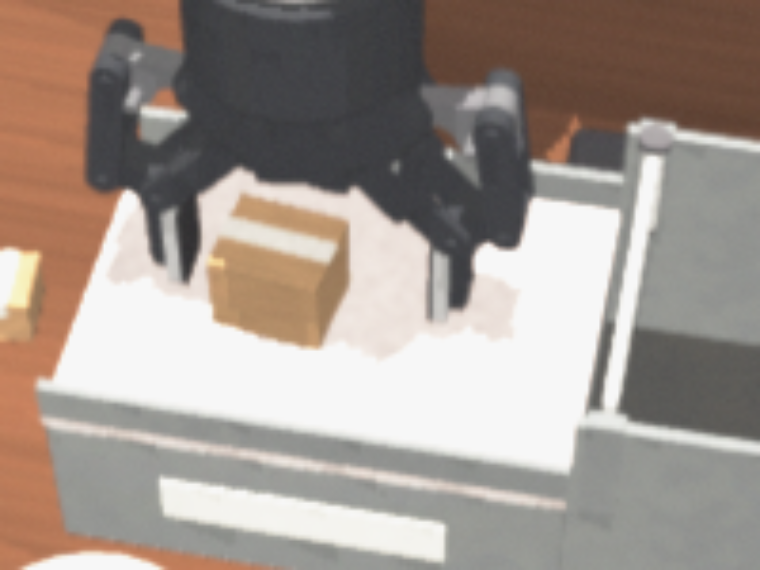

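The pushing finger (175,280 in the crop) stands behind the carton and the gate finger (440,320) ahead of it, both clear. Now I'll push gently along dropbox +x.

```bash
python3 -m crank '[1,-0.2,5,0,0, 1,-0.4,10,0,0, 1,-0.7,16,0,0, 1,-1,22,0,0, 1,-1.3,28,0,0, 1,-1.6,34,0,0, 1,-1.9,40,0,0, 1,-2.1,45,0,0, 1,-2.3,49,0,0, 1,-2.4,52,0,0]'
python3 - <<'E'
from tgt import *
s=st()
q=viewer.snapshot("scene"); cv2.imwrite(f"pics/scene5.png",cv2.resize(q["img"][150:300,220:420,::-1],None,fx=3.8,fy=3.8))
E
```

```text
t: 5.4
tcp_pos: [0.547, 0.0153, 0.0903]
tool_rot: [-0.017, 0.707, 0.017, 0.707]
force: [-0.4, -4.1, 0.9]
finger_gap: 1.003
t 5.4 tcp [0.5470391  0.01534403 0.09028129] D [-59.38613597   0.75921677] down [-0. -0. -1.] jaw deg 92.72078587304378 turn needed -0.0003627819225153761 F [-0.44 -4.14  0.87] gap 1.003362970945849 q6 -1.7939953522843757
```

View pics/scene5.png

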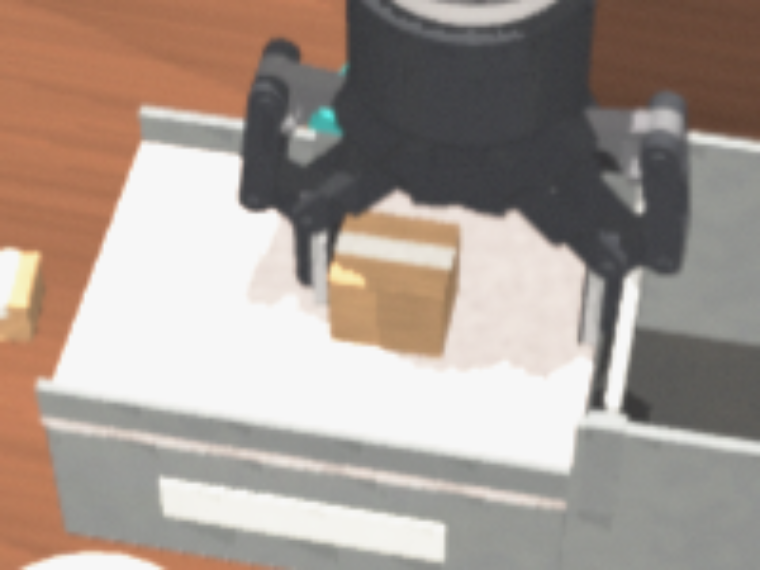

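The carton (395,290) has squared up against the pushing finger. The gate finger (600,340) has just reached the gate. Continuing.

```bash
python3 -m crank '[1,-0.2,4,0,0, 1,-0.4,8,0,0, 1,-0.6,13,0,0, 1,-0.8,18,0,0, 1,-1.1,23,0,0, 1,-1.3,28,0,0, 1,-1.5,33,0,0, 1,-1.7,37,0,0, 1,-1.8,39,0,0, 1,-1.9,40,0,0]'
python3 - <<'E'
from tgt import *
s=st()
q=viewer.snapshot("scene"); cv2.imwrite(f"pics/scene6.png",cv2.resize(q["img"][150:320,280:520,::-1],None,fx=3.3,fy=3.3))
q=viewer.snapshot("top"); cv2.imwrite(f"pics/top6.png",q["img"][...,::-1])
E
```

```text
t: 6.7
tcp_pos: [0.5453, 0.0551, 0.0902]
tool_rot: [-0.017, 0.707, 0.017, 0.707]
force: [0.1, -5.0, -0.0]
finger_gap: 1.003
t 6.7 tcp [0.54534581 0.05508051 0.09024052] D [-19.61400336   0.57877953] down [ 0. -0. -1.] jaw deg 92.70789173148302 turn needed -0.00013773669806171895 F [ 0.12 -4.96 -0.01] gap 1.0034655808813464 q6 -1.7207298018032542
```

View pics/scene6.png

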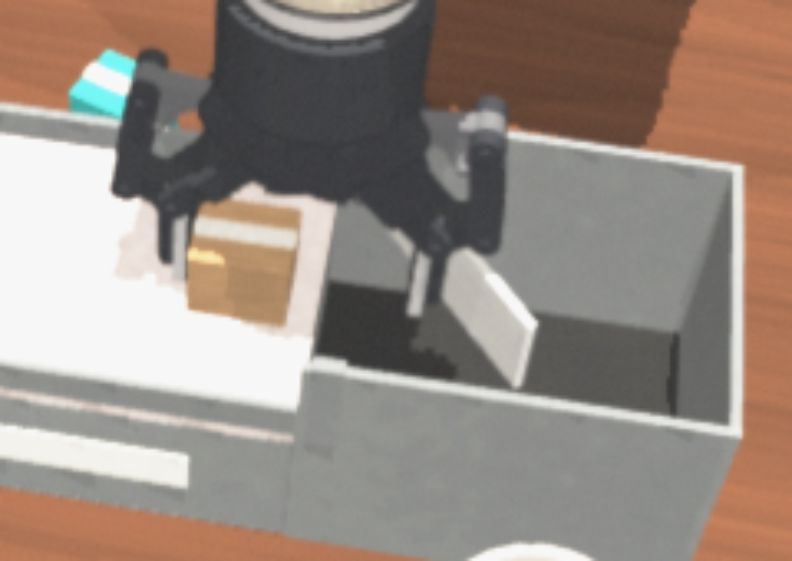

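The gate (490,320) is held open at about 45° by the leading finger. The carton (245,260) is still before the ledge end with a large gap to the gate. Next, push it over the edge.

```bash
python3 -m crank '[1,-0.2,4,0,0, 1,-0.4,9,0,0, 1,-0.7,15,0,0, 1,-1,21,0,0, 1,-1.2,26,0,0, 1,-1.5,31,0,0, 1,-1.7,36,0,0, 1,-1.9,41,0,0, 1,-2.1,44,0,0, 1,-2.1,45,0,0]'
python3 - <<'E'
from tgt import *
s=st()
q=viewer.snapshot("scene"); cv2.imwrite(f"pics/scene7.png",cv2.resize(q["img"][150:320,280:520,::-1],None,fx=3.3,fy=3.3))
E
```

```text
t: 8.05
tcp_pos: [0.5429, 0.1006, 0.0902]
tool_rot: [-0.017, 0.707, 0.017, 0.707]
force: [1.3, -3.6, -0.1]
finger_gap: 1.0
t 8.05 tcp [0.54292022 0.10061132 0.09024892] D [25.98052356  0.85688263] down [-0.  0. -1.] jaw deg 92.71307245387665 turn needed -0.00022815736146242216 F [ 1.26 -3.59 -0.1 ] gap 0.9995511056474998 q6 -1.6376438008863392
```

View pics/scene7.png

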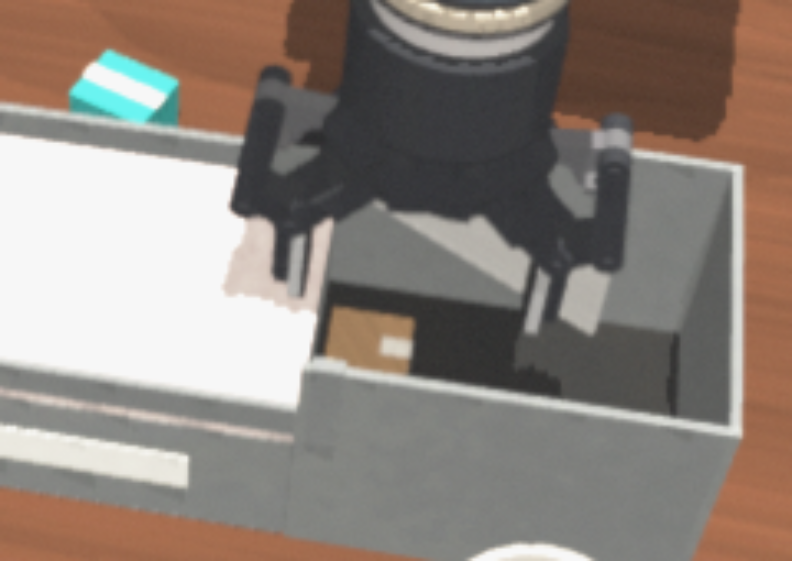

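The carton (370,340) has dropped to the floor of the box, clear of the gate (590,300) and the fingers. Next I back the hand out so the gate follows it shut, then lift.

```bash
python3 -m crank '[1,0.3,-6,0,0, 1,0.7,-15,0,0, 1,1.2,-26,0,0, 1,1.7,-37,0,0, 1,2.3,-48,0,0, 1,2.8,-59,0,0, 1,3.3,-70,0,0, 1,3.8,-81,0,0, 1,4.4,-92,0,0, 1,4.8,-100,0,0]'
python3 -m crank '[1,0,-2,5,0, 1,0,-2,20,0, 1,0,-2,45,0, 1,0,-2,75,0, 1,0,-2,105,0, 1,0,-2,135,0, 1,0,-2,155,0, 1,0,-2,165,0]'
python3 -m crank '[1,-15,45,0,0, 1,-35,95,0,0, 1,-55,145,0,0, 1,-80,195,0,0, 1,-105,245,0,0, 1,-130,295,0,0, 1,-155,345,0,0, 1,-175,385,0,0, 1,-185,405,0,0, 1,-185,405,0,0]'
python3 - <<'E'
from tgt import *
s=st()
for n in("scene","top"):
    q=viewer.snapshot(n); cv2.imwrite(f"pics/{n}8.png",q["img"][...,::-1])
E
```

```text
t: 9.35
tcp_pos: [0.5466, -0.0, 0.0899]
tool_rot: [-0.016, 0.708, 0.017, 0.706]
force: [-0.1, -0.7, 0.3]
finger_gap: 1.0
t: 10.35
tcp_pos: [0.5481, -0.0013, 0.2575]
tool_rot: [-0.017, 0.706, 0.017, 0.708]
force: [-0.3, -0.0, 0.7]
finger_gap: 1.0
t: 11.6
tcp_pos: [0.3614, 0.4044, 0.2551]
tool_rot: [-0.018, 0.707, 0.018, 0.707]
force: [-0.2, -0.6, 0.3]
finger_gap: 0.998
t 11.6 tcp [0.3613831  0.40437208 0.25513886] D [337.95563999 167.88338357] down [-0.001 -0.    -1.   ] jaw deg 92.91244815085001 turn needed -0.0037079197221061566 F [-0.19 -0.57  0.27] gap 0.9975098712877655 q6 -0.9863376295681575
```

View pics/scene8.png

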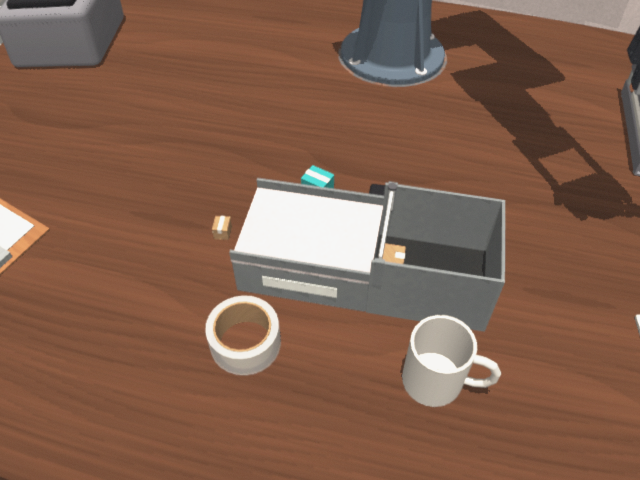

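View pics/top8.png

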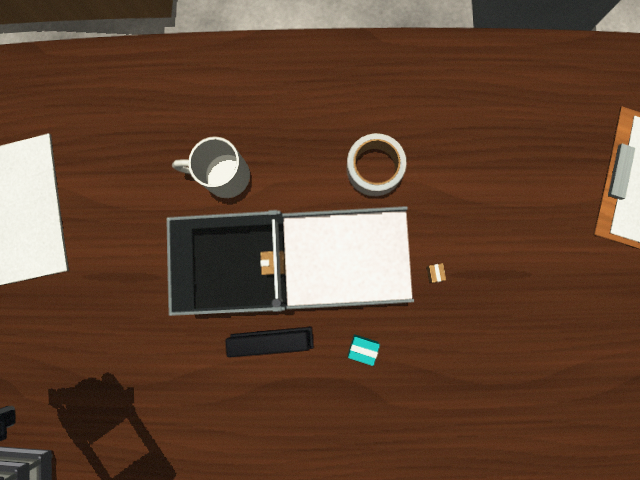

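Both views show the gate shut, at (388,220) in the scene view and (277,262) in the top view. The carton lies in the box at (394,253) and (270,263). The mug, tape roll, stapler and look-alikes have not visibly moved. I'll check the carton's height and the gate, then hand in.

Run:
```python
from tgt import *
from loc import lcc,rect
q=viewer.snapshot("top"); p=pts(q); im=q["img"].astype(int)
u,v=np.meshgrid(np.arange(640),np.arange(480))
m=(u>258)&(u<273)&(v>250)&(v<277)&(im[...,0]-im[...,2]>40); print("carton",m.sum(),np.percentile(p[m][:,2],[5,50,95]),D(np.median(p[m],0)))
g=(im.min(-1)>150)&(u>268)&(u<281)&(v>215)&(v<305)&(p[...,2]>.1); print("gate",g.sum(),rect(p[g]))
print(workorder.sign_off())
```

```text
carton 239 [nan nan nan] [nan nan]
gate 200 ((0.5469564199447632, 0.07458221167325974), (0.10701926797628403, 0.003690287470817566), 2.45786452293396)
the job is handed in; nothing more can be done
None
```

The carton is in the drop box, the gate has sprung shut behind it, and I have handed the job in. It took about 12 s of the 32 s allowed.

- **How it went:** I set the open jaws along the push direction, with one finger ahead of the carton and the other behind it. The leading finger swung the gate open and held it while the trailing finger pushed the carton off the ledge. I saw no contact between gate and carton in the pictures along the way. The jaws stayed fully open, so the carton was not pinched or lifted. The forces read after each push were at most about 5 N.
- **Taking the hand away:** I backed the hand out so the gate followed the finger shut, then lifted it and moved it clear of the box.
- **Last checks:** In the last pictures the carton lies on the box floor. The measured gate line matches its shut position at the start to within about 0.1 mm. The mug, tape roll, stapler and both look-alikes show no visible change, judged by eye only.
- **Failed check:** My final height reading of the carton returned no number, because some of the pixels had no depth reading. I signed off in the same script, so I could not redo it. That the carton lies flat and below the gate rests on the pictures from both cameras.

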